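# Take the gym pile apart and put each piece in its place

## Robot

A 6-joint arm with a two-finger parallel gripper is mounted at the origin on the work surface. World frame = base frame: x ahead of the robot, y to its left, z up, the work surface at z = 0. Lengths are in m, angles in rad, forces in N, time in s.
With the tool pointing down it reaches from about 0.25 to 0.775 m from the base axis. Payload 4 kg.
Tool frame: the origin (TCP) lies on the centre line of the jaws, within the pads' length; the fingertips stand 8 mm ahead of it and the grasp point (between the pads) lies 11 mm behind it; z points along the fingers, y is the direction in which the jaws open and shut (so a half turn about z gives the same grasp; the last joint's range is limited). The gripper opens to 94 mm and grips with 3 to 60 N. Pads are 16 mm wide; open, the fingers measure 119 mm over their backs; the gripper's body (75 mm by 177 mm) begins 78 mm behind the grasp point.
Start: joints at [1.154, 0.087, 1.371, -0, 1.684, -0.103], TCP at [0.17, 0.523, 0.214] pointing down, gripper open.
Joint ranges: [-3.1, 3.1], [-0.76, 2.03], [0.27, 2.55], [-1.08, 4.22], [0.17, 2.65], [-2.57, 2.57]. Speed limits (rad/s): [2.79, 2.79, 3.14, 3.14, 3.14, 3.14].

## Interface

Orientations are given as [roll, pitch, yaw] about the fixed x, y, z axes, in that order (R = Rz(yaw) Ry(pitch) Rx(roll)).
In Python, from bench import robot gives the robot as it stands.
- The arm moves only by the shell command python3 -m crank 'ROWS' [OPENING]. ROWS is JSON, a list of rows, each a list of 4 numbers: the shift along the tool's x, y, z scaled (see below), then the turn about the tool's z scaled (see below). A call has exactly 10 rows; each row shifts and turns the commanded pose from where the row before left it, along the tool's axes as they then stand; what a row does not reach is not made up. The controller multiplies each number of a shift by 0.2 m and each number of a turn by pi/2 rad. A row lasts 1/8 s, in which the tool goes at most 62.5 mm and 10.7 degrees, less where a joint would pass 70% of its speed; a pose out of reach is approached as far as the arm can. A call with a number of a shift or a turn outside -1 to 1 is refused whole. A call with a gripper value outside its range is refused whole. OPENING is the gripper command: -1 is fully open, 1 is shut, values between are in proportion, set as the call begins (- or left out, the last holds). The fingers move at their own pace and stop on an object; the grip force is fixed at half the most. Time passes only in rows, so rows that do not move let the fingers close, or fill a call up. It gives the time, the measured TCP pose, the force and the opening at its end, in the units of the state.
- robot.get_obs(): the state, without advancing time (a new reading comes with each control period).
- robot.snapshot(name): name is "scene" or "side" or "wrist"; returns (picture, depth): 480x640x3 uint8, red, green, blue; 480x640 float32, m along the optical axis (not along the pixel's ray), 0 where there is no reading.
- robot.camera_params(name): a dict with "fx", "fy", "cx", "cy" (pixels), "world_from_camera" (4x4, takes a point from camera to world coordinates). Camera axes: x right, y down, z forward; pixel columns grow to the right and rows downward; lengths in m; the calibration is good to about 2 mm. A picture is of the moment at which its call begins: read the wrist's pose just before it. camera_params takes no time and is no camera call; for the wrist camera it gives the pose at the moment of the call.
- robot.close_job(): hands the job in, once; it reports no verdict.
The state is a dict: "time": time; "joint_positions": joint angles; "qvel": joint speeds; "joint_torque": joint torques, N m; "tool_pos": TCP position; "ee_rot": TCP orientation; "wrist_force": force on the tool from outside, world axes, zero at the start; "wrist_torque": the same for the moment, N m; "width": finger opening in m.
Only numpy, scipy, OpenCV 4.12 (cv2) and the standard library are available. Lean on these libraries where they do the work, as an engineer would, in place of code of your own. Each camera call takes 0.05 s, during which the arm holds its last target.

## Task

Someone has left a pile on the garage shelf: a massage ball on a spinlock collar on a round weight on a hex weight. Take it apart from the top down and put each piece in its own place before taking the next: the ball in the hole of the ring-shaped rest, the collar fully down over the peg, the round weight flat in the round tray and the hex weight flat in the six-sided tray. Lower each piece into place rather than dropping it, and leave the dumbbell and the shaker bottle where they are.

Things in the scene. Friction and masses are not known exactly. Their poses are not given: they have to be found in the camera images.
- ball: black hard silicone massage ball, 40 mm diameter, at the start on top of the pile, resting in the hole of the collar, its centre about 15 mm above the collar's top face. Origin at its centre. About 40 g.
- collar: red plastic spinlock collar: a ribbed ring 48 mm across (50 mm over the ribs, which are look only), 22 mm high, with a 26 mm through hole; second from the top of the pile. Origin at the centre of its underside, z along its axis. About 50 g.
- round_weight: bright steel round add-on weight, a plain disc 58 mm across and 24 mm thick; third from the top of the pile. Origin at the centre of its underside, z up. About 0.45 kg.
- hex_weight: dark steel six-sided add-on weight, 66 mm across its flats, 76 mm across corners, 26 mm thick; at the bottom of the pile, on the shelf. Origin at the centre of its underside, z up; its x axis is square to one flat (the other flats follow every 60 degrees). About 0.7 kg.
- ball_rest: place of the ball: fixed white ring 56 mm across, 18 mm high, with a 26 mm hole in which the ball sits, its centre then 33 mm above the shelf. Origin at the centre of its underside.
- peg_stand: place of the collar: fixed white round base 72 mm across and 8 mm thick with an upright bright steel peg, 12 mm in diameter, round-tipped, its tip 48 mm above the shelf. The collar goes over the peg and lies on the base. Origin at the centre of its underside.
- round_tray: place of the round weight: fixed white shallow round tray, 84 mm across outside, 76 mm inside, grey-lined floor 4 mm thick, rim 10 mm above the shelf. Origin at the centre of its underside.
- hex_tray: place of the hex weight: fixed white shallow six-sided tray, 90 mm across flats outside, 82 mm inside, grey-lined floor 4 mm thick, rim 10 mm above the shelf; the weight goes in at any yaw. Origin at the centre of its underside; x is square to one of its sides.
- dumbbell: bystander: black hex dumbbell, 165 mm long along its x, 62 mm across the flats of its heads, lying on the shelf to the robot's right. Origin at the centre of its underside.
- shaker: bystander: closed white shaker bottle, 84 mm across, 190 mm tall, standing to the robot's left. Origin at the centre of its underside.
There are look-alikes about, which are no part of the job. Leave any purple or yellow look-alike of the ball_rest alone. There is more than one size of the collar; the job needs the smaller.

How it is judged:
On the way, in this order (a step that is already met when the one before it is completed fails the run):
1. the ball sits in the hole of its ring-shaped rest, released (horizontal distance between ball and ball_rest below 0.006 m and z of ball in the frame of ball_rest between 0.026 and 0.037 m and contact force between ball and the fingers below 0.3 N), for 0.2 s.
2. the collar lies fully down over the peg, released (horizontal distance between collar and peg_stand below 0.01 m and z of collar in the frame of peg_stand between 0.004 and 0.012 m and angle between collar's own z axis and vertical below 0.1 rad and contact force between collar and the fingers below 0.3 N), for 0.2 s.
3. the round weight lies flat in the round tray, released (horizontal distance between round_weight and round_tray below 0.012 m and z of round_weight in the frame of round_tray between 0.001 and 0.008 m and angle between round_weight's own z axis and vertical below 0.1 rad and contact force between round_weight and the fingers below 0.3 N), for 0.2 s.
4. the hex weight lies flat in the six-sided tray, released (horizontal distance between hex_weight and hex_tray below 0.012 m and z of hex_weight in the frame of hex_tray between 0.001 and 0.008 m and angle between hex_weight's own z axis and vertical below 0.1 rad and contact force between hex_weight and the fingers below 0.3 N), for 0.2 s.
At the end, for the whole second after the job is handed in: All four are released and at rest in their own places: ball within 6 mm of its rest's axis, down in the hole; collar over the peg, within 10 mm of its axis; each weight within 12 mm of its own tray's middle; these three flat (tilt under 0.1 rad) and fully down (within 4 mm) (all of step 1 and all of step 2 and all of step 3 and all of step 4 and linear speed of each of ball, collar, round_weight, hex_weight below 0.02 m/s and angular speed of each of ball, collar, round_weight, hex_weight below 0.4 rad/s); the robot touches nothing.
It fails at once if the shaker bottle is pushed more than 25 mm from where it stood, or tipped over (distance of shaker from where it was at the start of the episode above 0.025 m or angle between shaker's own z axis and vertical above 0.5 rad).
It fails at once if the dumbbell is pushed more than 25 mm from where it stood (distance of dumbbell from where it was at the start of the episode above 0.025 m).
It fails at once if a piece is dropped into its place (falling 4 cm or more, arriving faster than 0.9 m/s) ((horizontal distance between ball and ball_rest below 0.04 m and z of ball in the frame of ball_rest below 0.06 m and linear speed of ball above 0.9 m/s) or (horizontal distance between collar and peg_stand below 0.04 m and z of collar in the frame of peg_stand below 0.06 m and linear speed of collar above 0.9 m/s) or (horizontal distance between round_weight and round_tray below 0.04 m and z of round_weight in the frame of round_tray below 0.06 m and linear speed of round_weight above 0.9 m/s) or (horizontal distance between hex_weight and hex_tray below 0.04 m and z of hex_weight in the frame of hex_tray below 0.06 m and linear speed of hex_weight above 0.9 m/s)).
It also fails if it takes over 106 s, if anything falls off the work surface, if the arm or the gripper's body presses on something with over 40 N, if the wrist force passes 120 N, or if a joint passes its speed limit or range.

## Working session

There is one attempt and no reset: what is moved stays moved. The work goes in short steps, Python scripts to look and compute and a shell command to move; the robot and the scene stay as the last step left them, time stands still between calls to the robot, and variables do not carry over. Pictures are saved under pics/ and viewed, and the job is handed in when it is done.

```bash
ls; mkdir -p pics; cat > h.py <<'E'
import numpy as np, cv2
from bench import robot
def snap(n,f):
    P=robot.camera_params(n); im,d=robot.snapshot(n)
    np.savez('pics/'+f+'.npz',im=im,d=d,**{k:np.array(v) for k,v in P.items()})
    cv2.imwrite('pics/'+f+'.png',im[:,:,::-1]); return im,d,P
def load(f):
    z=np.load('pics/'+f+'.npz'); return z['im'],z['d'],{k:z[k] for k in ('fx','fy','cx','cy','world_from_camera')}
def cloud(d,P):
    v,u=np.mgrid[:480,:640]; T=np.array(P['world_from_camera'])
    p=np.stack([(u-P['cx'])/P['fx']*d,(v-P['cy'])/P['fy']*d,d],-1)
    return p@T[:3,:3].T+T[:3,3]
def ray(u,v,P,z):
    T=np.array(P['world_from_camera']); r=T[:3,:3]@np.array([(u-P['cx'])/P['fx'],(v-P['cy'])/P['fy'],1]); o=T[:3,3]
    return o+r*(z-o[2])/r[2]
E
python3 - <<'E'
from h import *
o=robot.get_obs(); print(o['time'],o['tool_pos'],o['ee_rot'],o['width'])
for n in ('scene','side','wrist'):
    im,d,P=snap(n,n+'0'); print(n,np.round(P['world_from_camera'],3).tolist(),P['fx'],(d>0).mean())
E
```

```text
pics
0.0 [0.16957313 0.52268212 0.21232419] [-3.13946180e+00 -1.95228647e-04  2.82781314e+00] 0.09423583418321096
scene [[-0.687, 0.615, -0.387, 0.961], [0.726, 0.577, -0.373, 0.454], [-0.006, -0.537, -0.844, 1.103], [0.0, 0.0, 0.0, 1.0]] 515.1422470006979 0.9960579427083334
side [[0.767, -0.414, 0.49, -0.086], [-0.641, -0.478, 0.6, -0.702], [-0.014, -0.775, -0.632, 0.852], [0.0, 0.0, 0.0, 1.0]] 576.5829348612775 0.99580078125
wrist [[0.309, 0.927, 0.214, 0.107], [0.951, -0.3, -0.071, 0.543], [-0.002, 0.226, -0.974, 0.384], [0.0, 0.0, 0.0, 1.0]] 342.7140813648664 0.9357259114583333
```

View pics/scene0.png

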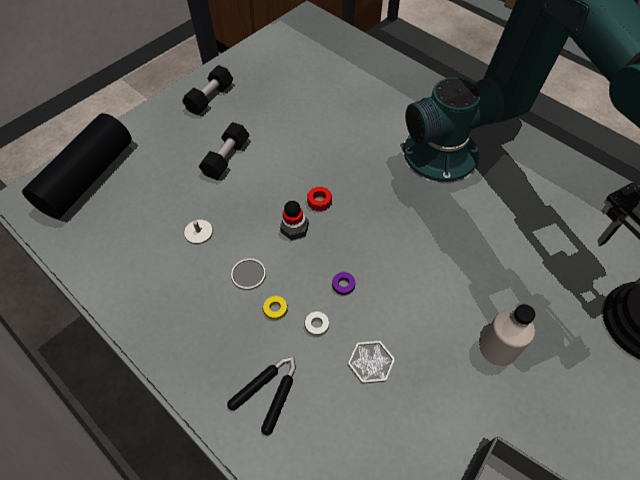

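View pics/side0.png

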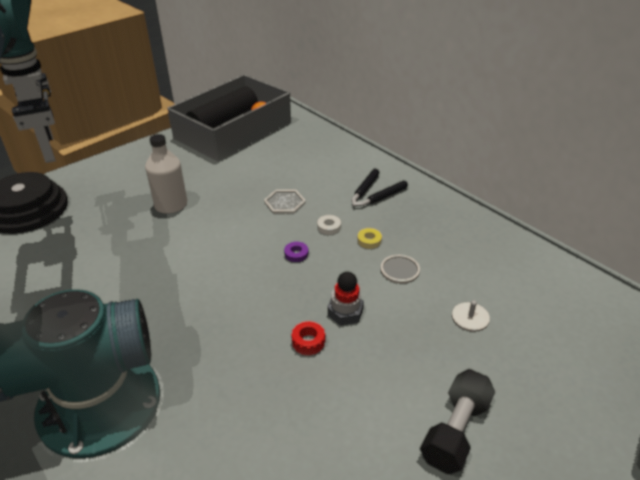

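View pics/wrist0.png

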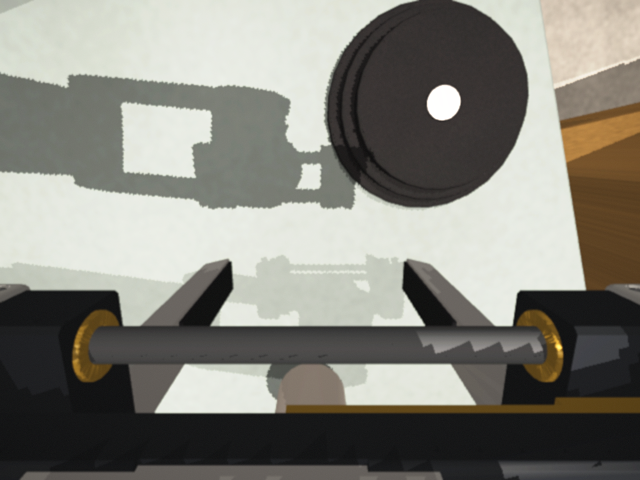

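The scene view shows the pile at (293,218), the peg at (198,231), the round tray at (248,273), the white ball rest at (316,323), the hex tray at (371,361) and the shaker at (508,335). The big red collar at (319,198) is a look-alike. Next I'll measure them.

```bash
cat > m.py <<'E'
from h import *
B={'scene':{'pile':(275,195,315,245),'peg':(180,215,216,247),'round':(226,254,270,294),'rest':(302,308,331,338),'hex':(344,336,400,388),'shaker':(470,300,545,370),'bigcollar':(304,183,335,213),'dumb':(195,118,255,182),'purple':(330,268,358,297)},
'side':{'pile':(322,268,366,326),'peg':(448,295,494,335),'round':(376,250,424,286),'rest':(314,212,344,237),'hex':(260,184,308,218),'shaker':(143,130,190,218),'bigcollar':(288,318,329,358),'dumb':(420,366,496,474)}}
for n in B:
    im,d,P=load(n+'0'); C=cloud(d,P)
    for k,(a,b,c,e) in B[n].items():
        p=C[b:e,a:c].reshape(-1,3); col=im[b:e,a:c].reshape(-1,3).astype(int)
        q=p[(p[:,2]>0.006)]
        if k=='hex' or k=='round': q=p[p[:,2]>0.005]
        if len(q)<5: print(n,k,'few',p[:,2].max());continue
        (x,y),r=cv2.minEnclosingCircle(q[:,:2].astype(np.float32))
        lo,hi=np.percentile(q,[1,99],axis=0)
        print(n,k,len(q),'circ',np.round((x,y,r),4),'zmax',q[:,2].max().round(4),'mid',((lo+hi)/2)[:2].round(4),'table z',np.percentile(p[:,2],10).round(4))
E
python3 m.py
```

```text
scene pile 929 circ [0.6754 0.1323 0.4304] zmax 1.1029 mid [ 0.4385 -0.1181] table z -0.001
scene peg 475 circ [0.7841 0.0667 0.4261] zmax 1.1029 mid [ 0.6832 -0.1968] table z -0.0015
scene round 530 circ [0.7949 0.142  0.3538] zmax 1.1029 mid [ 0.6451 -0.0986] table z -0.0011
scene rest 418 circ [0.782  0.2683 0.2581] zmax 1.1029 mid [0.7536 0.2423] table z -0.0007
scene hex 989 circ [0.7444 0.3532 0.239 ] zmax 1.1029 mid [0.7553 0.3321] table z -0.0009
scene shaker 2408 circ [0.5907 0.4545 0.3702] zmax 1.1029 mid [0.3887 0.444 ] table z -0.0006
scene bigcollar 467 circ [0.6308 0.1488 0.4498] zmax 1.1029 mid [ 0.3593 -0.1307] table z -0.0003
scene dumb 1217 circ [ 0.6728 -0.0756  0.6032] zmax 1.1029 mid [ 0.6537 -0.0377] table z -0.0015
scene purple 383 circ [0.7168 0.2532 0.3164] zmax 1.1029 mid [0.7167 0.2555] table z -0.0006
side pile 1416 circ [ 0.2083 -0.4152  0.4111] zmax 0.8515 mid [ 0.4662 -0.1294] table z -0.0005
side peg 772 circ [ 0.2946 -0.4895  0.4362] zmax 0.8515 mid [ 0.6452 -0.294 ] table z -0.0008
side round 565 circ [ 0.3079 -0.3876  0.5042] zmax 0.8515 mid [ 0.5149 -0.2076] table z -0.0006
side rest 344 circ [ 0.2803 -0.2876  0.5532] zmax 0.8515 mid [0.6226 0.1049] table z -0.0007
side hex 504 circ [ 0.2659 -0.1811  0.6287] zmax 0.8515 mid [ 0.2939 -0.1852] table z -0.0009
side shaker 2466 circ [0.2091 0.0384 0.797 ] zmax 0.8515 mid [0.457  0.5564] table z -0.0009
side bigcollar 880 circ [ 0.1443 -0.4032  0.3774] zmax 0.8515 mid [ 0.361  -0.1354] table z -0.0008
side dumb 3800 circ [ 0.2236 -0.5293  0.3548] zmax 0.8515 mid [ 0.4257 -0.4393] table z -0.0009
```

```bash
sed -i 's/p=C\[b:e,a:c\].reshape(-1,3);/p=C[b:e,a:c].reshape(-1,3)[d[b:e,a:c].ravel()>0.1];/' m.py; python3 m.py
python3 - <<'E'
from h import *
from scipy.optimize import least_squares
# pile layers: bright/colour classification
for n,(a,b,c,e) in (('scene',(275,195,315,245)),('side',(322,265,366,326))):
    im,d,P=load(n+'0'); C=cloud(d,P)
    p=C[b:e,a:c].reshape(-1,3); col=im[b:e,a:c].reshape(-1,3).astype(int); ok=d[b:e,a:c].ravel()>.1
    red=ok&(col[:,0]>110)&(col[:,1]<70)
    q=p[red]; print(n,'red',len(q),'z',np.percentile(q[:,2],[1,50,99]).round(3))
    dark=ok&(col.max(1)<70)&(p[:,2]>.08)
    q=p[dark]; f=least_squares(lambda s:np.linalg.norm(q-s,axis=1)-.02,q.mean(0)+[0,0,-.01],loss='soft_l1',f_scale=.001)
    print('ball',f.x.round(4),np.abs(f.fun).mean().round(4),len(q),q[:,2].max())
    # cylinders
    for nm,lo,hi,r in (('collar',.054,.07,.024),('round',.03,.047,.029),):
        q=p[ok&(p[:,2]>lo)&(p[:,2]<hi)]
        f=least_squares(lambda s:np.linalg.norm(q[:,:2]-s,axis=1)-r,q[:,:2].mean(0)-P['world_from_camera'][:2,2]*.03,loss='soft_l1',f_scale=.001)
        print(nm,f.x.round(4),np.abs(f.fun).mean().round(4),len(q))
    q=p[ok&(p[:,2]>.004)&(p[:,2]<.023)]; (x,y),r=cv2.minEnclosingCircle(q[:,:2].astype(np.float32)); print('hex',x,y,r)
    # hex top ring colours
    cv2.imwrite('pics/crop_%s.png'%n,cv2.resize(im[b:e,a:c,::-1],None,fx=10,fy=9,interpolation=cv2.INTER_NEAREST))
E
```

```text
scene pile 924 circ [ 0.4445 -0.128   0.0845] zmax 0.1119 mid [ 0.438  -0.1186] table z -0.001
scene peg 470 circ [ 0.6421 -0.2938  0.0441] zmax 0.0504 mid [ 0.6464 -0.2896] table z -0.0015
scene round 526 circ [ 0.6458 -0.1082  0.0652] zmax 0.0147 mid [ 0.6428 -0.1052] table z -0.0011
scene rest 413 circ [0.6219 0.1082 0.032 ] zmax 0.0245 mid [0.625  0.1109] table z -0.0007
scene hex 978 circ [0.6078 0.2525 0.08  ] zmax 0.0172 mid [0.6014 0.259 ] table z -0.0009
scene shaker 2385 circ [0.3419 0.4424 0.1221] zmax 0.1956 mid [0.387 0.444] table z -0.0006
scene bigcollar 465 circ [ 0.348  -0.1354  0.058 ] zmax 0.0352 mid [ 0.3586 -0.1308] table z -0.0003
scene dumb 1200 circ [ 0.417  -0.4674  0.1451] zmax 0.069 mid [ 0.4308 -0.4521] table z -0.0015
scene purple 378 circ [0.4955 0.0819 0.0454] zmax 0.0247 mid [0.5021 0.0842] table z -0.0006
side pile 1405 circ [ 0.4679 -0.1236  0.0376] zmax 0.1103 mid [ 0.4667 -0.1287] table z -0.0005
side peg 765 circ [ 0.6465 -0.2946  0.0376] zmax 0.05 mid [ 0.6457 -0.2932] table z -0.0008
side round 559 circ [ 0.6462 -0.0998  0.0619] zmax 0.0151 mid 
[... 263 characters left out ...]
0.1945 mid [0.4573 0.5568] table z -0.0009
side bigcollar 876 circ [ 0.3625 -0.1342  0.0343] zmax 0.0328 mid [ 0.3612 -0.1353] table z -0.0008
side dumb 3765 circ [ 0.4471 -0.423   0.1089] zmax 0.0667 mid [ 0.4268 -0.4375] table z -0.001
scene red 135 z [0.002 0.071 0.077]
ball [ 0.4688 -0.1207  0.0885] 0.0012 206 0.11191597743143256
collar [ 0.4938 -0.0884] 0.008 94
round [ 0.4673 -0.1183] 0.0118 127
hex 0.4483903646469116 -0.13685651123523712 0.08664863556623459
side red 125 z [0.066 0.072 0.084]
ball [ 0.4702 -0.1221  0.0875] 0.0012 288 0.11034437996496693
collar [ 0.4397 -0.1509] 0.0071 162
round [ 0.4353 -0.157 ] 0.0074 176
hex 0.5013982653617859 -0.08512700349092484 0.08867350965738297
```

View pics/crop_side.png

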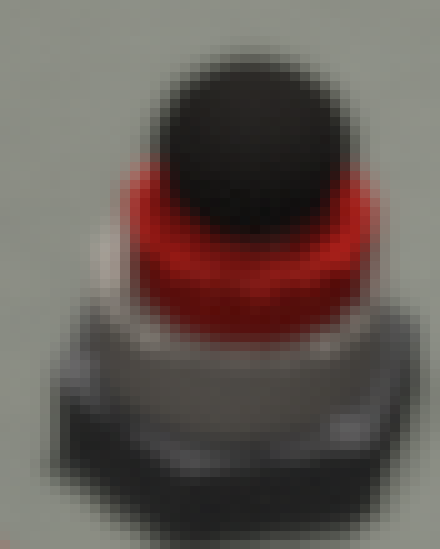

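View pics/crop_scene.png

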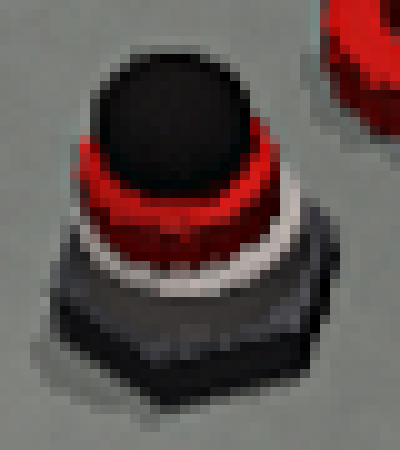

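The crops show the stack slightly off-centre, with one hex corner facing forward. I'll refine the places by masking their colours and casting rays at known heights.

```bash
cat > m2.py <<'E'
from h import *
from m import B
E
cat > m2.py <<'E'
from h import *
B={'scene':{'peg':(178,210,218,250),'round':(224,252,272,296),'rest':(300,306,333,340),'hex':(342,334,402,390)},
'side':{'peg':(446,295,496,337),'round':(374,248,426,288),'rest':(312,210,346,239),'hex':(258,182,310,220)}}
H={'peg':.008,'round':.010,'rest':.018,'hex':.010}
for n in B:
    im,d,P=load(n+'0')
    for k,(a,b,c,e) in B[n].items():
        g=im[b:e,a:c].min(2).astype(int); bg=np.median(np.r_[g[0],g[-1],g[:,0],g[:,-1]])
        m=(g>bg+35).astype(np.uint8)
        cs,_=cv2.findContours(m,cv2.RETR_EXTERNAL,cv2.CHAIN_APPROX_NONE); cs=max(cs,key=cv2.contourArea)
        pts=np.array([ray(a+u,b+v,P,H[k])[:2] for u,v in cs[:,0]])
        h=cv2.convexHull(pts.astype(np.float32)); (x,y),r=cv2.minEnclosingCircle(h); M=cv2.moments(h)
        print(n,k,'circ',np.round((x,y,r),4),'cent',np.round((M['m10']/M['m00'],M['m01']/M['m00']),4),'req',np.sqrt(M['m00']/np.pi).round(4))
    # shaker top via cloud
    C=cloud(d,P); m=(d>.1)&(C[...,2]>.17)&(C[...,2]<.21)&(abs(C[...,0]-.43)<.12)&(abs(C[...,1]-.45)<.15)
    if m.any(): print(n,'shaker cap',C[m].mean(0).round(3),C[m].min(0).round(3),C[m].max(0).round(3))
E
python3 m2.py
```

```text
scene peg circ [ 0.6449 -0.2918  0.0357] cent [ 0.6452 -0.2917] req 0.0348
scene round circ [ 0.6405 -0.1044  0.0421] cent [ 0.6409 -0.1051] req 0.0409
scene rest circ [0.6224 0.1093 0.0277] cent [0.6228 0.1091] req 0.0267
scene hex circ [0.6043 0.2571 0.0508] cent [0.6044 0.2573] req 0.047
scene shaker cap [0.39  0.444 0.189] [0.369 0.426 0.17 ] [0.407 0.462 0.196]
side peg circ [ 0.6481 -0.2926  0.0348] cent [ 0.6483 -0.2924] req 0.0338Traceback (most recent call last):
  File "m2.py", line 10, in <module>
    cs,_=cv2.findContours(m,cv2.RETR_EXTERNAL,cv2.CHAIN_APPROX_NONE); cs=max(cs,key=cv2.contourArea)
                                                                         ~~~^^^^^^^^^^^^^^^^^^^^^^^^
ValueError: max() iterable argument is empty
```

```bash
sed -i "s/bg+35/bg+(35 if n=='scene' else 14)/" m2.py; python3 m2.py | grep side
```

```text
side peg circ [ 0.6487 -0.2924  0.0369] cent [ 0.6487 -0.292 ] req 0.0358
side round circ [ 0.6298 -0.0798  0.0273] cent [ 0.6268 -0.0761] req 0.0119
side rest circ [0.6274 0.1084 0.0286] cent [0.6273 0.1086] req 0.0271
side hex circ [0.6007 0.2573 0.0176] cent [0.6    0.2583] req 0.0129
side shaker cap [0.385 0.435 0.185] [0.368 0.418 0.17 ] [0.404 0.459 0.194]
```

```bash
python3 -m crank '[[0,0,-0.25,0],[0,0,-0.15,-0.1],[0.077,-0.238,0,-0.1],[0,-0.25,0,0],[0,-0.25,0,0],[0,-0.25,0,0],[0,-0.25,0,0],[0,-0.25,0,0],[0,-0.25,0,0],[0,-0.25,0,0]]' -1
```

```text
time: 1.4
tool_pos: [0.1466, 0.1272, 0.2932]
ee_rot: [-3.142, 0.001, -3.139]
wrist_force: [1.1, -0.8, 0.3]
width: 0.0941
```

```bash
python3 -m crank '[[-0.2,-0.15,0,0],[-0.2,-0.15,0,0],[-0.2,-0.15,0,0],[-0.2,-0.15,0,0],[-0.2,-0.15,0,0],[-0.2,-0.15,0,0],[-0.2,-0.15,0,0],[-0.2,-0.19,0,0],[-0.01,0,0,0],[0,0,0,0]]' -1; python3 - <<'E'
from h import *
o=robot.get_obs(); print(o['time'],o['tool_pos'],o['ee_rot'])
snap('wrist','w1')
E
```

```text
time: 2.65
tool_pos: [0.469, -0.119, 0.293]
ee_rot: [3.141, -0.002, -3.141]
wrist_force: [-0.3, 0.0, -0.3]
width: 0.0943
2.65 [ 0.46896546 -0.11903174  0.29297966] [ 3.14060463e+00 -1.50362543e-03 -3.14131352e+00]
```

View pics/w1.png

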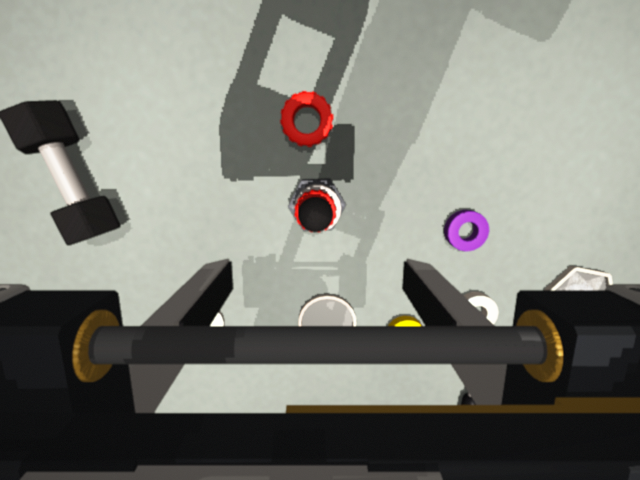

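The wrist view shows the ball at (316,213), with the collar, round weight and hex visible beneath it. The big collar is at (307,118).

```bash
python3 - <<'E'
from h import *
im,d,P=load('w1'); C=cloud(d,P)
a,b,c,e=275,165,360,245
s=im[b:e,a:c].astype(int)
blk=((s.max(2)<60)&(C[b:e,a:c,2]>.07)).astype(np.uint8)
n,l,st,ce=cv2.connectedComponentsWithStats(blk); i=1+st[1:,4].argmax(); print('ball px',ce[i]+[a,b],st[i]); print(ray(*(ce[i]+[a,b]),P,.087))
q=C[b:e,a:c][l==i]; print('zmax',np.percentile(q[:,2],98))
red=((s[...,0]>100)&(s[...,1]<60)&(C[b:e,a:c,2]>.05)).astype(np.uint8)
cs=cv2.findContours(red,cv2.RETR_EXTERNAL,cv2.CHAIN_APPROX_NONE)[0];cs=max(cs,key=len)[:,0]+[a,b]
pts=np.array([ray(u,v,P,.072)[:2] for u,v in cs]).astype(np.float32);print('collar',cv2.minEnclosingCircle(pts))
cv2.imwrite('pics/c1.png',cv2.resize(im[b:e,a:c,::-1],None,fx=8,fy=7,interpolation=cv2.INTER_CUBIC))
E
```

```text
ball px [314.84717608 213.49280177] [ 24  32  33  35 903]
[ 0.46805157 -0.12128844  0.087     ]
zmax 0.10776801598675496
collar ((0.4668591320514679, -0.12217973172664642), 0.024830659851431847)
```

View pics/c1.png

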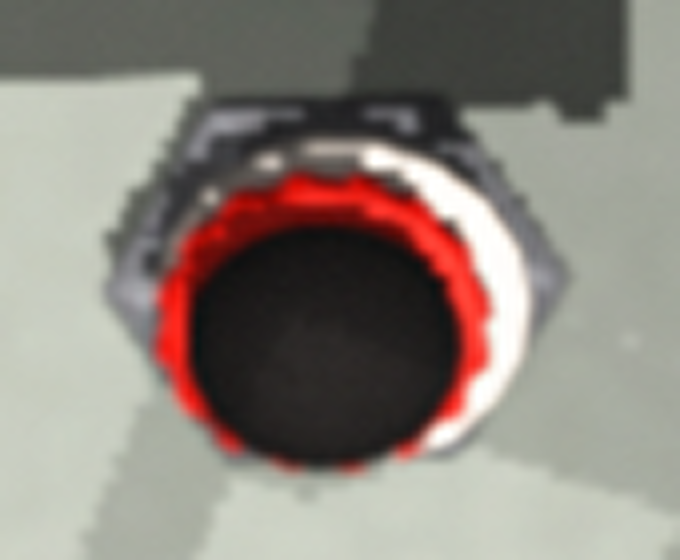

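```bash
python3 -m crank '[[0,-0.0125,0.2,0],[0,0,0.2,0],[0,0,0.2,0],[0,0,0.15,0],[0,0,0.1,0],[0,0,0.1,0],[0,0,0.05,0],[0,0,0.045,0],[0,0,0,0],[0,0,0,0]]' -1; python3 -m crank '[[0,0,0,0],[0,0,0,0],[0,0,0,0],[0,0,0,0],[0,0,0,0],[0,0,0,0],[0,0,0,0],[0,0,0,0],[0,0,0,0],[0,0,0,0]]' 1
```

```text
time: 3.95
tool_pos: [0.4698, -0.122, 0.0853]
ee_rot: [-3.141, 0.001, -3.141]
wrist_force: [-0.9, 0.1, -0.8]
width: 0.094
time: 5.2
tool_pos: [0.4693, -0.1218, 0.0844]
ee_rot: [3.141, 0.0, -3.141]
wrist_force: [-0.3, 1.0, 0.3]
width: 0.0383
```

```bash
python3 -m crank '[[0,0,-0.03,0],[0,0,-0.05,0],[0,0,-0.1,0],[0,0,-0.15,0],[0,0,-0.15,0],[0,0,-0.1,0],[0,0,0,0],[0,0,0,0],[0,0,0,0],[0,0,0,0]]' -; python3 - <<'E'
from h import *
o=robot.get_obs(); print(o['time'],o['tool_pos'],o['ee_rot'],o['width'])
snap('wrist','w2');snap('scene','s2')
E
```

```text
time: 6.45
tool_pos: [0.4689, -0.1217, 0.1994]
ee_rot: [3.141, -0.002, -3.141]
wrist_force: [0.0, -0.1, -1.2]
width: 0.0389
6.45 [ 0.46891714 -0.12166827  0.19944244] [ 3.14083569e+00 -1.76239425e-03 -3.14116344e+00] 0.03886131206980838
```

View pics/w2.png

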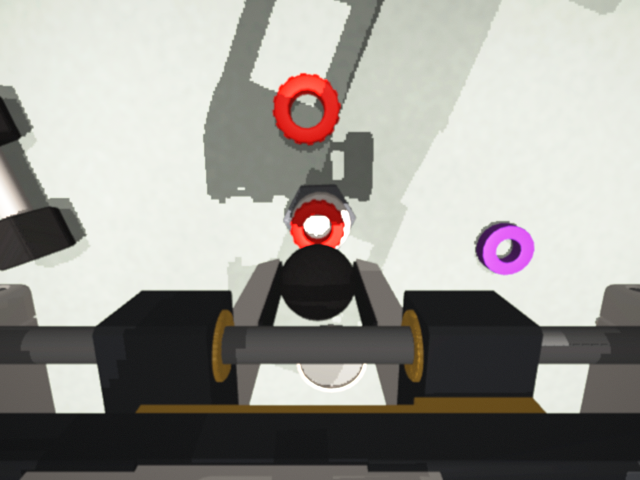

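View pics/s2.png

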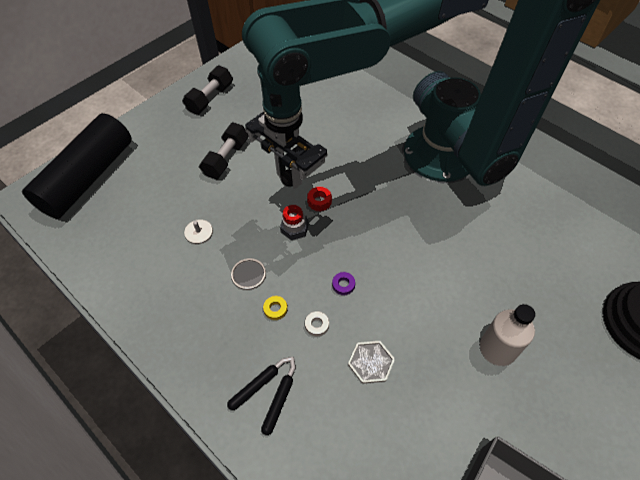

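The ball is held at (317,282). The collar, at (317,224), stayed on the pile. I'll carry the ball to just past the rest so I can see it with the wrist camera.

```bash
python3 -m crank '[[-0.05,0.05,0,0],[-0.15,0.15,0,0],[-0.2,0.2,0,0],[-0.2,0.2,0,0],[-0.2,0.2,0,0],[-0.2,0.2,0,0],[-0.1,0.15,0,0],[-0.05,0,0,0],[0,0,0,0],[0,0,0,0]]' -; python3 - <<'E'
from h import *
o=robot.get_obs(); print(o['time'],o['tool_pos'],o['ee_rot'],o['width'])
snap('wrist','w3')
im,d,P=load('w2');C=cloud(d,P)
q=C[(d>.1)&(im.max(2)<70)&(np.hypot(C[...,0]-.469,C[...,1]+.1217)<.022)&(C[...,2]>.17)]
from scipy.optimize import least_squares
f=least_squares(lambda s:np.linalg.norm(q-s,axis=1)-.02,q.mean(0)+[0,0,-.01],loss='soft_l1',f_scale=.001);print('ball in hand w2',f.x,len(q))
s=im.astype(int); m=((s[...,0]>100)&(s[...,1]<60)).astype(np.uint8); m[:190]=0;m[:,:280]=0;m[:,360:]=0
cs=max(cv2.findContours(m,cv2.RETR_EXTERNAL,cv2.CHAIN_APPROX_NONE)[0],key=len)[:,0]
for h in(.072,.05):print('collar',cv2.minEnclosingCircle(np.array([ray(u,v,P,h)[:2] for u,v in cs]).astype(np.float32)))
E
```

```text
time: 7.8
tool_pos: [0.6989, 0.1071, 0.2007]
ee_rot: [-3.141, -0.0, 3.141]
wrist_force: [0.6, 0.3, -0.1]
width: 0.0387
7.8 [0.69894526 0.10712269 0.20074251] [-3.14135805e+00 -1.17978954e-04  3.14050605e+00] 0.038695001858369
ball in hand w2 [ 0.46854517 -0.12146144  0.20282604] 5615
collar ((0.4661218822002411, -0.12267507612705231), 0.024735232815146446)
collar ((0.4707222580909729, -0.12274453043937683), 0.026546159759163857)
```

View pics/w3.png

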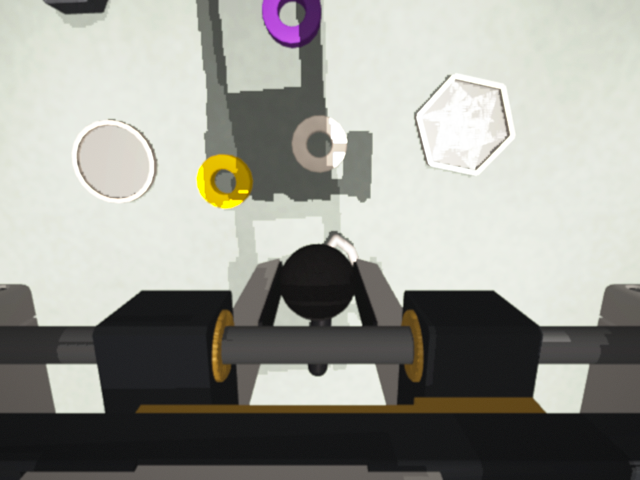

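The ball rest is at (319,144), the round tray at (114,161) and the hex tray at (466,124), all in clear view.

```bash
python3 - <<'E'
from h import *
from scipy.optimize import least_squares
im,d,P=load('w3');C=cloud(d,P);print('table z',np.median(C[200:240,30:200,2]))
q=C[(d>.1)&(im.max(2)<70)&(np.hypot(C[...,0]-.699,C[...,1]-.107)<.022)&(C[...,2]>.17)]
f=least_squares(lambda s:np.linalg.norm(q-s,axis=1)-.02,q.mean(0)+[0,0,-.01],loss='soft_l1',f_scale=.001);print('ball in hand',f.x)
def hull(m,h,nm):
    cs=max(cv2.findContours(m.astype(np.uint8),cv2.RETR_EXTERNAL,cv2.CHAIN_APPROX_NONE)[0],key=cv2.contourArea)[:,0]
    pts=np.array([ray(u,v,P,h)[:2] for u,v in cs]).astype(np.float32)
    H=cv2.convexHull(pts);M=cv2.moments(H);print(nm,cv2.minEnclosingCircle(H),'cent',M['m10']/M['m00'],M['m01']/M['m00'],np.sqrt(M['m00']/np.pi))
m=np.zeros((480,640),bool);m[105:185,285:355]=1
hull(m&(C[...,2]>.010),.018,'rest depth')
s=im.astype(int)
hull(m&(s[...,0]-s[...,1]>9),.018,'rest col')
z=C[...,2];m=np.zeros((480,640),bool);m[115:208,65:162]=1;hull(m&(z>.004),.010,'round')
m=np.zeros((480,640),bool);m[65:180,410:520]=1;hull(m&(z>.004),.010,'hex')
E
```

```text
table z 0.00047295303871636163
ball in hand [0.69857354 0.10734412 0.20405197]
rest depth ((0.6239884495735168, 0.10916799306869507), 0.027828657999634743) cent 0.6240931515598999 0.10925382040491495 0.027390289439699424
rest col ((0.6238856911659241, 0.10928193479776382), 0.02751157060265541) cent 0.6243048063274356 0.10785699862491194 0.026087314568707456
round ((0.6423205137252808, -0.10264794528484344), 0.04341721534729004) cent 0.6417294527297045 -0.1028685655444432 0.04227821588667989
hex ((0.606142520904541, 0.25709235668182373), 0.052114032208919525) cent 0.6060082062673543 0.25708338537142533 0.047778836367866666
```

```bash
python3 -m crank '[[0.12,0.009,0,0],[0.15,0,0.1,0],[0.1025,0,0.2,0],[0,0,0.2,0],[0,0,0.15,0],[0,0,0.1,0],[0,0,0.05,0],[0,0,0.025,0],[0,0,0,0],[0,0,0,0]]' -; python3 - <<'E'
from h import *
o=robot.get_obs(); print(o['time'],o['tool_pos'],o['wrist_force'],o['width'])
im,d,P=snap('wrist','w4');snap('scene','s4')
E
```

```text
time: 9.1
tool_pos: [0.6256, 0.1101, 0.0367]
ee_rot: [3.141, 0.002, -3.141]
wrist_force: [-0.2, -0.2, -0.4]
width: 0.0387
9.1 [0.62559853 0.11014357 0.03670122] [-0.2139594  -0.15503376 -0.35834919] 0.03871437119486332
```

View pics/w4.png

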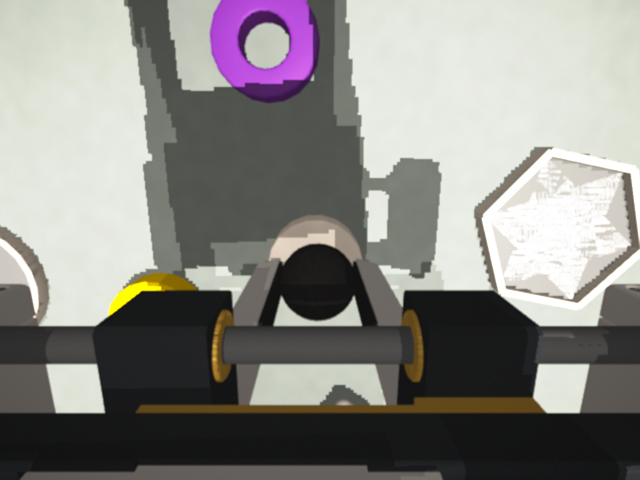

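```bash
python3 -m crank '[[0.005,-0.005,0.01,0],[0,0,0.01,0],[0,0,0.005,0],[0,0,0,0],[0,0,0,0],[0,0,0,0],[0,0,0,0],[0,0,0,0],[0,0,0,0],[0,0,0,0]]' -; python3 -m crank '[[0,0,0,0],[0,0,0,0],[0,0,0,0],[0,0,0,0],[0,0,0,0],[0,0,0,0],[0,0,0,0],[0,0,0,0],[0,0,0,0],[0,0,0,0]]' -0.3
```

```text
time: 10.45
tool_pos: [0.624, 0.109, 0.0307]
ee_rot: [3.142, 0.001, -3.141]
wrist_force: [1.1, 0.2, 1.9]
width: 0.0392
time: 11.7
tool_pos: [0.6238, 0.109, 0.0305]
ee_rot: [3.141, 0.0, -3.141]
wrist_force: [-0.1, -0.4, -0.6]
width: 0.061
```

```bash
python3 -m crank '[[0,0,-0.03,0],[0,0,-0.1,0],[0,0,-0.2,0],[0,0,-0.25,0],[0,0,-0.25,0],[0.15,-0.15,0,0],[0.2,-0.2,0,0],[0.2,-0.2,0,0],[0.1,-0.2,0,0],[0,-0.2,0,0]]' -; python3 - <<'E'
from h import *
from scipy.optimize import least_squares
o=robot.get_obs(); print(o['time'],o['tool_pos'],o['ee_rot'],o['width'])
for n in('scene','side'):
    im,d,P=snap(n,n+'5');C=cloud(d,P)
    q=C[(d>.1)&(im.max(2)<60)&(np.hypot(C[...,0]-.624,C[...,1]-.109)<.025)&(C[...,2]>.02)&(C[...,2]<.07)]
    f=least_squares(lambda s:np.linalg.norm(q-s,axis=1)-.02,q.mean(0)+[0,0,-.01],loss='soft_l1',f_scale=.001);print('ball',f.x,len(q))
snap('wrist','w5')
E
```

```text
time: 12.95
tool_pos: [0.4929, -0.082, 0.1992]
ee_rot: [-3.141, 0.004, -3.141]
wrist_force: [0.3, -0.2, -0.4]
width: 0.0606
12.95 [ 0.49293025 -0.08204159  0.19915808] [-3.14057939  0.00386578 -3.14109306] 0.060591246383989716
ball [0.62376105 0.10965115 0.03384592] 231<stdin>:7: RuntimeWarning: Mean of empty slice.
  ret = um.true_divide(
Traceback (most recent call last):
ValueError: Initial guess is outside of provided bounds
```

View pics/scene5.png

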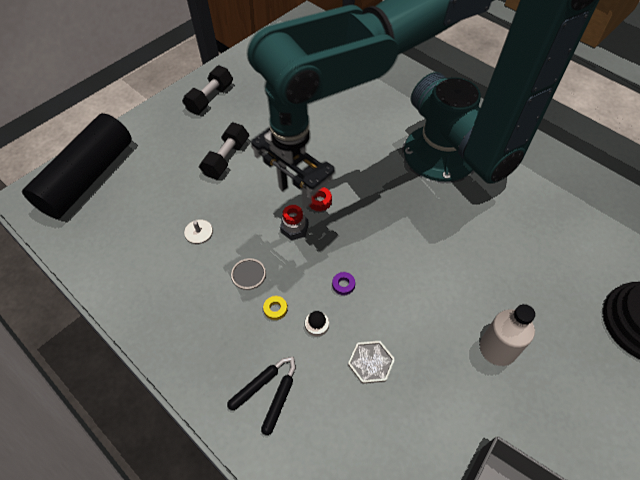

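The ball sits in the rest at (317,319), at z=0.034. Next is the collar.

```bash
python3 -m crank '[[0,-0.1,0,0],[0,-0.1,0,0],[0,0,0,0],[0,0,0,0],[0,0,0,0],[0,0,0,0],[0,0,0,0],[0,0,0,0],[0,0,0,0],[0,0,0,0]]' -0.6;python3 - <<'E'
from h import *
o=robot.get_obs(); print(o['time'],o['tool_pos'],o['width'])
im,d,P=snap('wrist','w5')
s=im.astype(int); m=((s[...,0]>100)&(s[...,1]<60)).astype(np.uint8); m[:180]=0;m[:,:270]=0;m[:,370:]=0
cs,hi=cv2.findContours(m,cv2.RETR_CCOMP,cv2.CHAIN_APPROX_NONE)
for c in cs:
    if len(c)>20: print(c[:,0].mean(0),cv2.minEnclosingCircle(np.array([ray(u,v,P,.072)[:2] for u,v in c[:,0]]).astype(np.float32)))
E
```

```text
time: 14.3
tool_pos: [0.4939, -0.1211, 0.1964]
ee_rot: [3.141, 0.0, -3.141]
wrist_force: [-0.6, 0.2, 0.0]
width: 0.0748
14.3 [ 0.49387063 -0.12107421  0.19644935] 0.07475621863309471
[315.37777778 202.95      ] ((0.4677823781967163, -0.12139131128787994), 0.024844573810696602)
[321.76666667 197.14166667] ((0.46478766202926636, -0.11815909296274185), 0.01776145026087761)
```

View pics/w5.png

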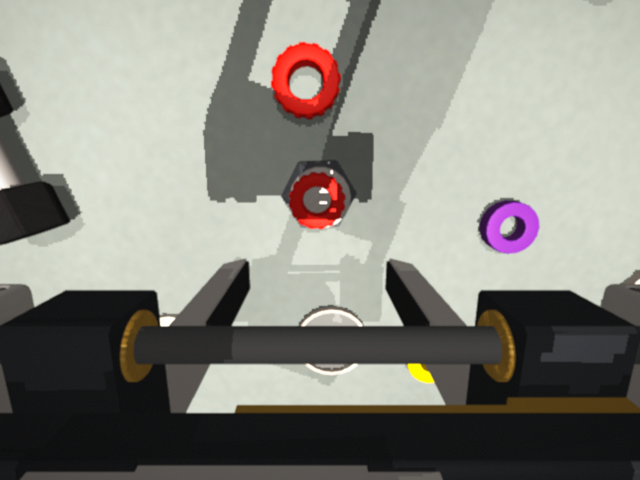

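The collar is at (317,200), so I'm lowering onto it.

```bash
python3 -m crank '[[0.132,-0.004,0,0],[0,0,0.15,0],[0,0,0.2,0],[0,0,0.15,0],[0,0,0.1,0],[0,0,0.05,0],[0,0,0.0275,0],[0,0,0,0],[0,0,0,0],[0,0,0,0]]' -0.6;python3 -m crank '[[0,0,0,0],[0,0,0,0],[0,0,0,0],[0,0,0,0],[0,0,0,0],[0,0,0,0],[0,0,0,0],[0,0,0,0],[0,0,0,0],[0,0,0,0]]' 1
```

```text
time: 15.6
tool_pos: [0.468, -0.122, 0.0617]
ee_rot: [-3.141, 0.001, -3.141]
wrist_force: [0.3, 0.5, -1.1]
width: 0.075
time: 16.85
tool_pos: [0.4675, -0.1218, 0.061]
ee_rot: [3.141, 0.0, -3.141]
wrist_force: [0.1, 0.6, 0.0]
width: 0.0483
```

```bash
python3 -m crank '[[0,0,-0.05,0],[0,0,-0.15,0],[0,0,-0.25,0],[0,0,-0.25,0],[-0.2,-0.1,0,0],[-0.25,-0.12,0,0],[-0.25,-0.12,0,0],[-0.25,-0.12,0,0],[-0.15,-0.08,0,0],[0,0,0,0]]' -; python3 - <<'E'
from h import *
o=robot.get_obs(); print(o['time'],o['tool_pos'],o['width'])
im,d,P=snap('wrist','w6')
E
```

```text
time: 18.1
tool_pos: [0.6884, -0.2308, 0.1984]
ee_rot: [3.141, -0.003, 3.141]
wrist_force: [0.7, 0.7, 0.1]
width: 0.0476
18.1 [ 0.6884065  -0.23079811  0.19838903] 0.04757074896062538
```

View pics/w6.png

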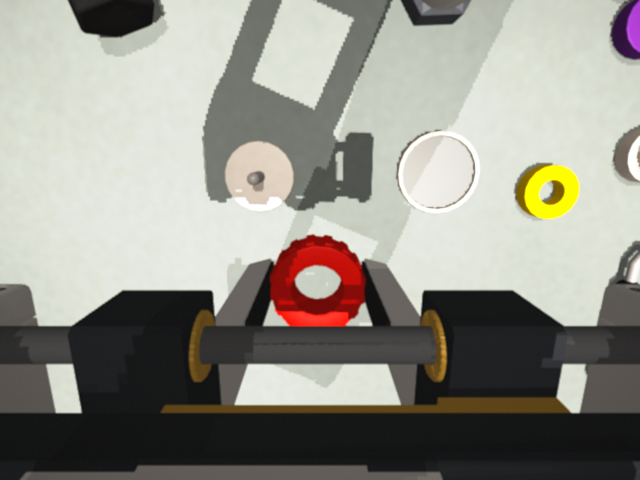

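The peg base is at (259,176) and the collar hangs at (318,282). I'll measure both, including the collar's tilt.

```bash
python3 - <<'E'
from h import *
im,d,P=load('w6');C=cloud(d,P);z=C[...,2];print('table',np.median(z[220:250,30:200]))
def hull(m,h,nm):
    cs=max(cv2.findContours(m.astype(np.uint8),cv2.RETR_EXTERNAL,cv2.CHAIN_APPROX_NONE)[0],key=cv2.contourArea)[:,0]
    pts=np.array([ray(u,v,P,h)[:2] for u,v in cs]).astype(np.float32)
    H=cv2.convexHull(pts);M=cv2.moments(H);print(nm,cv2.minEnclosingCircle(H),'cent',M['m10']/M['m00'],M['m01']/M['m00'],np.sqrt(M['m00']/np.pi))
m=np.zeros((480,640),bool);m[130:220,215:302]=1
hull(m&(z>.0045),.008,'base'); q=C[m&(z>.042)];print('tip',q.mean(0),len(q),z[m].max())
m=np.zeros((480,640),bool);m[120:225,390:490]=1; hull(m&(z>.004),.010,'round')
s=im.astype(int);red=(s[...,0]>90)&(s[...,1]<60);red[:225]=0;red[335:]=0
q=C[red&(z>.17)]; q=q[q[:,2]>np.percentile(q[:,2],90)-.012]
zt=np.percentile(q[:,2],90);print('zs',np.percentile(q[:,2],[5,25,50,75,95]))
t=q[(q[:,2]>np.median(q[:,2])-.004)]
A=np.c_[t[:,:2]-t[:,:2].mean(0),np.ones(len(t))];co=np.linalg.lstsq(A,t[:,2],rcond=None)[0];print('top plane',co,'xy range',t.min(0),t.max(0))
hull(red,np.median(t[:,2]),'collar')
cs,hi=cv2.findContours(red.astype(np.uint8),cv2.RETR_CCOMP,cv2.CHAIN_APPROX_NONE)
for c,h in zip(cs,hi[0]):
    if h[3]>=0 and len(c)>20: print('hole',cv2.minEnclosingCircle(np.array([ray(u,v,P,np.median(t[:,2]))[:2] for u,v in c[:,0]]).astype(np.float32)))
E
```

```text
table 0.00046348455496880714
base ((0.645703911781311, -0.29167523980140686), 0.036575205624103546) cent 0.6455747898546285 -0.2911113832698509 0.03558184091199186
tip [ 0.64089567 -0.27839045  0.11227133] 167 0.3702769282641114
round ((0.6418770551681519, -0.10555482655763626), 0.04262963682413101) cent 0.6416547717634229 -0.10529338061294609 0.041843083895429886
zs [0.20155663 0.20864401 0.20946043 0.20999585 0.21073153]
top plane [-0.41550195  0.00207226  0.21132823] xy range [ 0.62321382 -0.25444609  0.20547621] [ 0.70922819 -0.20667856  0.37027693]
collar ((0.6868831515312195, -0.2304852455854416), 0.026206467300653458) cent 0.6862332298333896 -0.23060869422167757 0.024382752874649822
hole ((0.7021771669387817, -0.2310194969177246), 0.010015931911766529)
hole ((0.6841315031051636, -0.23051786422729492), 0.012295526452362537)
```

```bash
python3 -m crank '[[0.1,-0.15,0,0],[0.1085,-0.155,0,0],[0,0,0.1,0],[0,0,0.2,0],[0,0,0.2,0],[0,0,0.12,0],[0,0,0.05,0],[0,0,0,0],[0,0,0,0],[0,0,0,0]]' -; python3 - <<'E'
from h import *
o=robot.get_obs(); print(o['time'],o['tool_pos'],o['width'])
im,d,P=snap('wrist','w7')
E
```

```text
time: 19.4
tool_pos: [0.6466, -0.2912, 0.0689]
ee_rot: [-3.14, 0.003, -3.141]
wrist_force: [0.2, 0.7, 0.1]
width: 0.0478
19.4 [ 0.64659828 -0.29118611  0.06891528] 0.047817964063347006
```

View pics/w7.png

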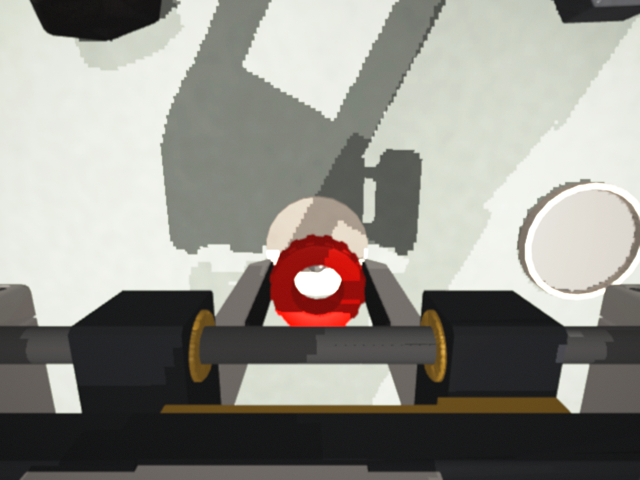

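The peg tip shows inside the hole at (318,268). I'm lowering the collar.

```bash
python3 -m crank '[[0,0,0.04,0],[0,0,0.05,0],[0,0,0.05,0],[0,0,0.05,0],[0,0,0.03,0],[0,0,0.025,0],[0,0,0,0],[0,0,0,0],[0,0,0,0],[0,0,0,0]]' -;  python3 -m crank '[[0,0,0,0],[0,0,0,0],[0,0,0,0],[0,0,0,0],[0,0,0,0],[0,0,0,0],[0,0,0,0],[0,0,0,0],[0,0,0,0],[0,0,0,0]]' -0.4
```

```text
time: 20.7
tool_pos: [0.6459, -0.2908, 0.019]
ee_rot: [-3.141, 0.001, -3.141]
wrist_force: [-2.8, 2.3, 5.1]
width: 0.0478
time: 21.95
tool_pos: [0.6458, -0.2907, 0.018]
ee_rot: [3.142, 0.0, -3.141]
wrist_force: [1.1, 0.2, 0.8]
width: 0.0655
```

```bash
python3 -m crank '[[0,0,-0.05,0],[0,0,-0.2,0],[0,0,-0.25,0],[0,0,-0.25,0],[0.1,0.12,-0.14,0],[0.2,0.22,0,0],[0.2,0.22,0,0],[0.2,0.22,0,0],[0.06,0.065,0,0],[0,0,0,0]]' -0.9; python3 - <<'E'
from h import *
o=robot.get_obs(); print(o['time'],o['tool_pos'],o['width'])
im,d,P=snap('wrist','w8');snap('scene','scene8')
for n in('scene','side'):
    im,d,P=snap(n,n+'8');C=cloud(d,P);s=im.astype(int)
    q=C[(d>.1)&(s[...,0]>100)&(s[...,1]<70)&(np.hypot(C[...,0]-.646,C[...,1]+.291)<.05)]
    if len(q): print(n,'collar',np.percentile(q[:,2],[2,50,95]),cv2.minEnclosingCircle(q[:,:2].astype(np.float32)))
E
```

```text
time: 23.2
tool_pos: [0.494, -0.1216, 0.1973]
ee_rot: [-3.14, 0.003, -3.14]
wrist_force: [0.2, -0.3, -0.5]
width: 0.0895
23.2 [ 0.49399708 -0.12161361  0.19729283] 0.08950187783747399
scene collar [0.00983525 0.02994491 0.03363093] ((0.6454576253890991, -0.3001500368118286), 0.034355528652668)
side collar [0.01315928 0.02924535 0.03268438] ((0.6448948979377747, -0.2942017912864685), 0.023732757195830345)
```

View pics/w8.png

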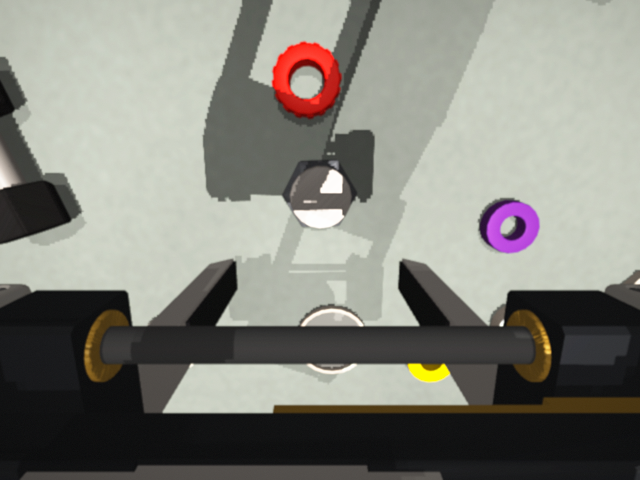

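View pics/side8.png

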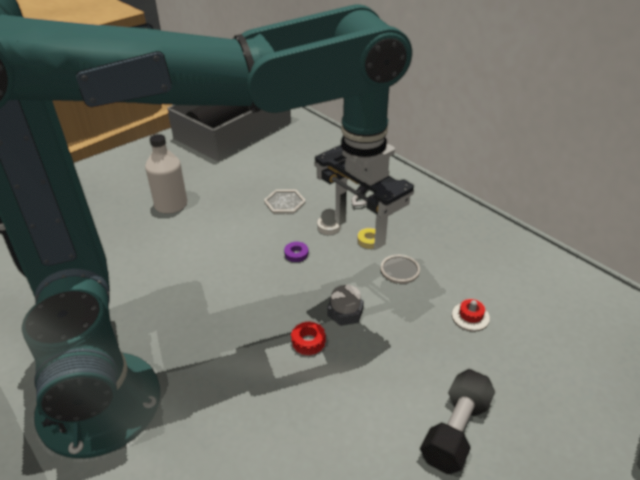

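The collar is fully down over the peg, at (472,310) in the side view with its top at about z=0.030. The wrist view shows the round weight at (321,195), offset on the hex. I'll measure both.

```bash
python3 - <<'E'
from h import *
im,d,P=load('w8');C=cloud(d,P);z=C[...,2]
w=np.zeros((480,640),bool);w[140:245,270:370]=1
def hull(m,h,nm,u=0):
    cs=max(cv2.findContours(m.astype(np.uint8),cv2.RETR_EXTERNAL,cv2.CHAIN_APPROX_NONE)[0],key=cv2.contourArea)[:,0]
    pts=np.array([ray(u,v,P,h)[:2] for u,v in cs]).astype(np.float32)
    H=cv2.convexHull(pts);M=cv2.moments(H);print(nm,cv2.minEnclosingCircle(H),'cent',M['m10']/M['m00'],M['m01']/M['m00'],np.sqrt(M['m00']/np.pi)); return H
print(np.percentile(z[w&(z>.04)],[5,50,95]))
hull(w&(z>.045),.05,'round top')
H=hull(w&(z>.012),.026,'hex outline')
from collections import Counter
q=C[w&(z>.02)&(z<.031)]; print('hextop',len(q),q.min(0),q.max(0))
ap=cv2.approxPolyDP(H,.006,True)[:,0]; print(ap); e=np.roll(ap,-1,0)-ap; print(np.degrees(np.arctan2(e[:,1],e[:,0])).round(1),np.linalg.norm(e,axis=1).round(3))
cv2.imwrite('pics/c8.png',cv2.resize(im[140:245,270:370,::-1],None,fx=6,fy=5.5,interpolation=cv2.INTER_CUBIC))
E
```

```text
[0.0492766  0.05049768 0.05183267]
round top ((0.46867603063583374, -0.1187981441617012), 0.029063671827316284) cent 0.4685565794305633 -0.11854488313631727 0.028453110847878094
hex outline ((0.46804744005203247, -0.11946869641542435), 0.03761092200875282) cent 0.4681616038288743 -0.11933941813664486 0.034610767252771
hextop 802 [ 0.43474318 -0.15680218  0.02091251] [ 0.50088974 -0.08182726  0.02977753]
[[ 0.43577987 -0.13859662]
 [ 0.473151   -0.15504465]
 [ 0.5008378  -0.13721421]
 [ 0.49973586 -0.09939601]
 [ 0.4660242  -0.08194304]
 [ 0.43477318 -0.10238159]]
[ -23.8   32.8   91.7  152.6 -146.8  -88.4] [0.041 0.033 0.038 0.038 0.037 0.036]
```

View pics/c8.png

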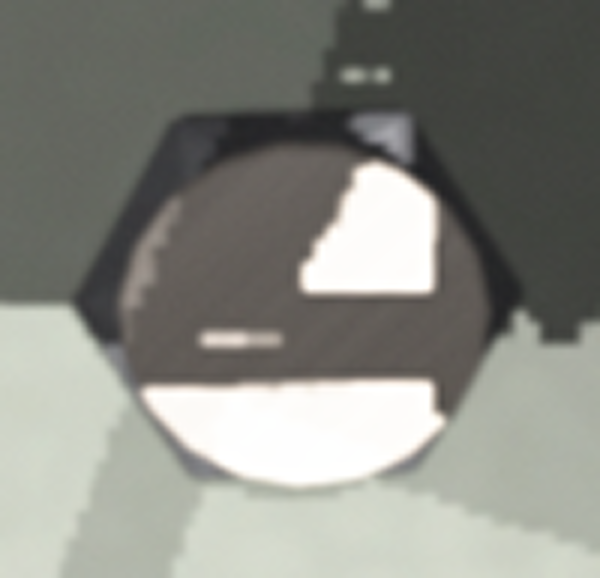

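```bash
python3 -m crank '[[0.1275,0.015,0,0],[0,0,0.2,0],[0,0,0.2,0],[0,0,0.15,0],[0,0,0.1,0],[0,0,0.07,0],[0,0,0.05,0],[0,0,0,0],[0,0,0,0],[0,0,0,0]]' -0.9;python3 -m crank '[[0,0,0,0],[0,0,0,0],[0,0,0,0],[0,0,0,0],[0,0,0,0],[0,0,0,0],[0,0,0,0],[0,0,0,0],[0,0,0,0],[0,0,0,0]]' 1
```

```text
time: 24.65
tool_pos: [0.4689, -0.119, 0.0429]
ee_rot: [-3.141, 0.002, -3.141]
wrist_force: [0.2, -0.1, -0.6]
width: 0.0896
time: 25.9
tool_pos: [0.4683, -0.1189, 0.042]
ee_rot: [-3.142, 0.0, -3.141]
wrist_force: [-0.5, 0.5, -0.2]
width: 0.0572
```

```bash
python3 -m crank '[[0,0,-0.04,0],[0,0,-0.1,0],[0,0,-0.2,0],[0,0,-0.2,0],[0,0,-0.2,0],[0,0,-0.05,0],[-0.05,0.02,0,0],[-0.1,0.03,0,0],[-0.15,0.02,0,0],[-0.2,0,0,0]]' -; python3 -m crank '[[-0.2,0,0,0],[-0.2,0,0,0],[-0.15,0,0,0],[-0.1,0,0,0],[-0.05,0,0,0],[0,0,0,0],[0,0,0,0],[0,0,0,0],[0,0,0,0],[0,0,0,0]]' -;python3 - <<'E'
from h import *
o=robot.get_obs(); print(o['time'],o['tool_pos'],o['wrist_force'],o['width'])
im,d,P=snap('wrist','w9')
E
```

```text
time: 27.15
tool_pos: [0.5682, -0.1037, 0.1966]
ee_rot: [3.14, -0.005, -3.141]
wrist_force: [0.1, -0.8, -4.1]
width: 0.0575
time: 28.4
tool_pos: [0.7081, -0.1048, 0.2004]
ee_rot: [-3.142, 0.001, -3.141]
wrist_force: [-0.3, -0.3, -3.7]
width: 0.0575
28.4 [ 0.70808302 -0.1047952   0.20044475] [-0.25811802 -0.34414305 -3.65565793] 0.05750752555670031
```

View pics/w9.png

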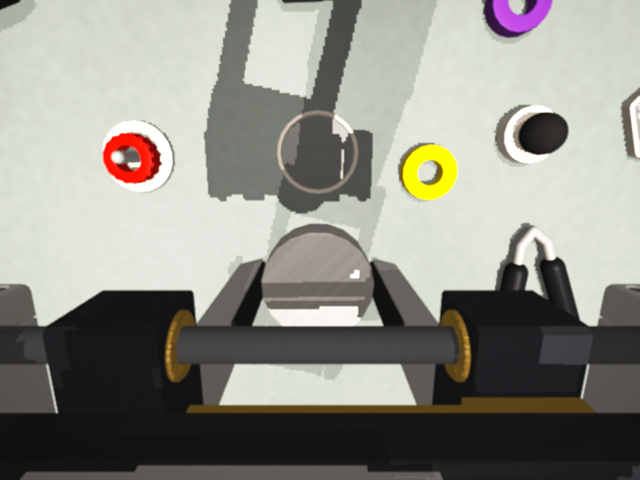

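The disc is held at (318,275) and the round tray is ahead at (317,152). The collar and ball are still in their places.

```bash
python3 - <<'E'
from h import *
im,d,P=load('w9');C=cloud(d,P);z=C[...,2]
def hull(m,h,nm):
    cs=max(cv2.findContours(m.astype(np.uint8),cv2.RETR_EXTERNAL,cv2.CHAIN_APPROX_NONE)[0],key=cv2.contourArea)[:,0]
    pts=np.array([ray(u,v,P,h)[:2] for u,v in cs]).astype(np.float32)
    H=cv2.convexHull(pts);M=cv2.moments(H);print(nm,cv2.minEnclosingCircle(H),'cent',M['m10']/M['m00'],M['m01']/M['m00'])
m=np.zeros((480,640),bool);m[100:202,265:370]=1; hull(m&(z>.0035),.010,'tray')
m=np.zeros((480,640),bool);m[235:324,285:352]=1; t=C[m&(z>.18)&(z<.24)];zm=np.median(t[:,2]);t=t[abs(t[:,2]-zm)<.006]
A=np.c_[t[:,:2]-t[:,:2].mean(0),np.ones(len(t))];print('plane',np.linalg.lstsq(A,t[:,2],rcond=None)[0],'x,y range',np.percentile(t,[1,99],axis=0))
E
```

```text
tray ((0.6412491202354431, -0.10403204709291458), 0.04249025508761406) cent 0.6417567691741434 -0.1043779123145236
plane [0.00375504 0.00125196 0.20874465] x,y range [[ 0.68170436 -0.12086904  0.20712696]
 [ 0.72810654 -0.08766805  0.2102023 ]]
```

```bash
python3 -m crank '[[0.1,0.002,0,0],[0.15,0,0,0],[0.083,0,0.1,0],[0,0,0.2,0],[0,0,0.2,0],[0,0,0.15,0],[0,0,0.1,0],[0,0,0.07,0],[0,0,0.03,0],[0,0,0,0]]' -;python3 -m crank '[[0,0,0.02,0],[0,0,0.02,0],[0,0,0,0],[0,0,0,0],[0,0,0,0],[0,0,0,0],[0,0,0,0],[0,0,0,0],[0,0,0,0],[0,0,0,0]]' -
```

```text
time: 29.7
tool_pos: [0.6421, -0.1045, 0.0305]
ee_rot: [-3.141, 0.001, -3.141]
wrist_force: [-0.7, 0.9, -3.7]
width: 0.0572
time: 30.95
tool_pos: [0.6416, -0.1044, 0.0219]
ee_rot: [3.142, -0.0, -3.141]
wrist_force: [0.0, 0.4, -4.7]
width: 0.0573
```

```bash
python3 -m crank '[[0,0,0.006,0],[0,0,0.004,0],[0,0,0,0],[0,0,0,0],[0,0,0,0],[0,0,0,0],[0,0,0,0],[0,0,0,0],[0,0,0,0],[0,0,0,0]]' -
```

```text
time: 32.2
tool_pos: [0.6416, -0.1044, 0.0201]
ee_rot: [3.142, 0.0, -3.141]
wrist_force: [-1.2, -0.1, -1.6]
width: 0.0569
```

```bash
python3 -m crank '[[0,0,0,0],[0,0,0,0],[0,0,0,0],[0,0,0,0],[0,0,-0.03,0],[0,0,-0.1,0],[0,0,-0.2,0],[0,0,-0.25,0],[0,0,-0.25,0],[0,0,-0.055,0]]' -0.5; python3 -m crank '[[0.1,-0.02,0,0],[0.2,-0.02,0,0],[0.2,-0.02,0,0],[0.15,-0.016,0,0],[0.088,0,0,0],[0,0,0,0],[0,0,0,0],[0,0,0,0],[0,0,0,0],[0,0,0,0]]' -1; python3 - <<'E'
from h import *
o=robot.get_obs(); print(o['time'],o['tool_pos'],o['width'])
snap('scene','scene10'); im,d,P=snap('side','side10')
im,d,P=snap('wrist','w10');C=cloud(d,P);z=C[...,2]
w=np.zeros((480,640),bool);w[140:245,270:370]=1; m=w&(z>.012)
cs=max(cv2.findContours(m.astype(np.uint8),cv2.RETR_EXTERNAL,cv2.CHAIN_APPROX_NONE)[0],key=cv2.contourArea)[:,0]
H=cv2.convexHull(np.array([ray(u,v,P,.026)[:2] for u,v in cs]).astype(np.float32));print(cv2.minEnclosingCircle(H));M=cv2.moments(H);print(M['m10']/M['m00'],M['m01']/M['m00'])
ap=cv2.approxPolyDP(H,.006,True)[:,0];e=np.roll(ap,-1,0)-ap; print(np.degrees(np.arctan2(e[:,1],e[:,0])).round(1),np.linalg.norm(e,axis=1).round(3))
print('hex top z',np.median(z[m]))
E
```

```text
time: 33.45
tool_pos: [0.6439, -0.1049, 0.2045]
ee_rot: [-3.139, 0.011, -3.141]
wrist_force: [0.7, 0.4, 0.2]
width: 0.0704
time: 34.7
tool_pos: [0.4943, -0.1196, 0.1968]
ee_rot: [3.141, -0.0, -3.141]
wrist_force: [-0.3, -0.1, -0.5]
width: 0.0939
34.7 [ 0.49431572 -0.11959293  0.19676048] 0.09391104319498976
((0.46794378757476807, -0.11951945722103119), 0.03747454658150673)
0.4679738098452228 -0.11941062725329335
[ -87.2  -26.9   31.3   91.6  154.5 -148. ] [0.039 0.036 0.036 0.039 0.038 0.035]
hex top z 0.026535767893953066
```

View pics/w10.png

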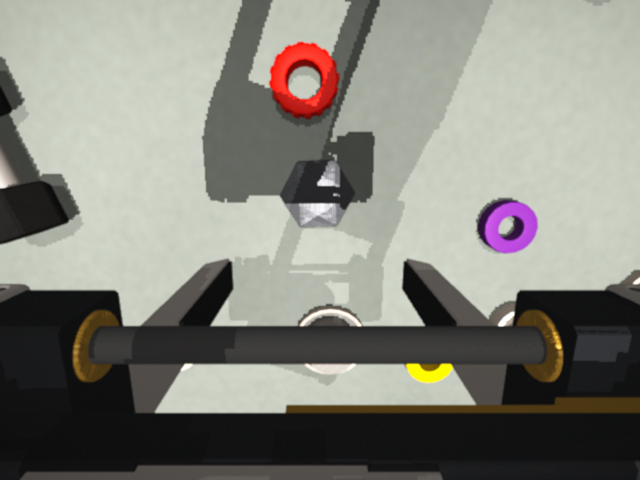

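View pics/scene10.png

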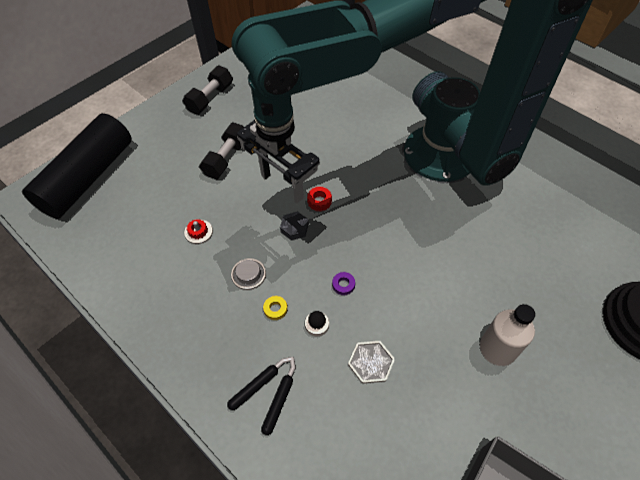

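The round weight is in its tray at (248,271) in the scene view. The wrist view shows the hex at (317,195) with flat normals at about 2.6°, 62.6° and 122.6°. I'll turn +27.4° and grip it.

```bash
python3 -m crank '[[0.1315,0,0,0],[0,0,0,0.1],[0,0,0.1,0.1],[0,0,0.2,0.104],[0,0,0.2,0],[0,0,0.15,0],[0,0,0.1,0],[0,0,0.08,0],[0,0,0.06,0],[0,0,0,0]]' -1;python3 -m crank '[[0,0,0,0],[0,0,0,0],[0,0,0,0],[0,0,0,0],[0,0,0,0],[0,0,0,0],[0,0,0,0],[0,0,0,0],[0,0,0,0],[0,0,0,0]]' 1
```

```text
time: 36.1
tool_pos: [0.4673, -0.1195, 0.0183]
ee_rot: [-3.142, -0.001, 2.664]
wrist_force: [-0.4, -0.2, 0.5]
width: 0.0942
time: 37.35
tool_pos: [0.4682, -0.1198, 0.0195]
ee_rot: [3.141, 0.001, 2.664]
wrist_force: [-0.4, -0.3, 6.6]
width: 0.0659
```

```bash
python3 -m crank '[[0,0,-0.04,0],[0,0,-0.1,0],[0,0,-0.2,0],[0,0,-0.2,0],[0,0,-0.2,0],[0,0,-0.15,0],[0,0.05,0,0],[0,0.12,0,0],[0,0.2,0,0],[0,0.2,0,0]]' -; python3 -m crank '[[-0.02,0.2,0,0],[-0.02,0.25,0,0],[-0.02,0.25,0,0],[-0.02,0.25,0,0],[-0.027,0.25,0,0],[0,0.15,0,0],[0,0.07,0,0],[0,0,0,0],[0,0,0,0],[0,0,0,0]]' -;python3 - <<'E'
from h import *
o=robot.get_obs(); print(o['time'],o['tool_pos'],o['wrist_force'],o['width'])
im,d,P=snap('wrist','w11')
E
```

```text
time: 38.6
tool_pos: [0.5189, -0.0166, 0.1929]
ee_rot: [-3.14, -0.007, 2.664]
wrist_force: [0.1, -0.7, -6.3]
width: 0.0659
time: 39.85
tool_pos: [0.6693, 0.2228, 0.1975]
ee_rot: [3.142, 0.0, 2.663]
wrist_force: [-0.3, 0.2, -6.9]
width: 0.0659
39.85 [0.66934332 0.2227588  0.19748858] [-0.34768836  0.18016233 -6.89365219] 0.06586037807405265
```

View pics/w11.png

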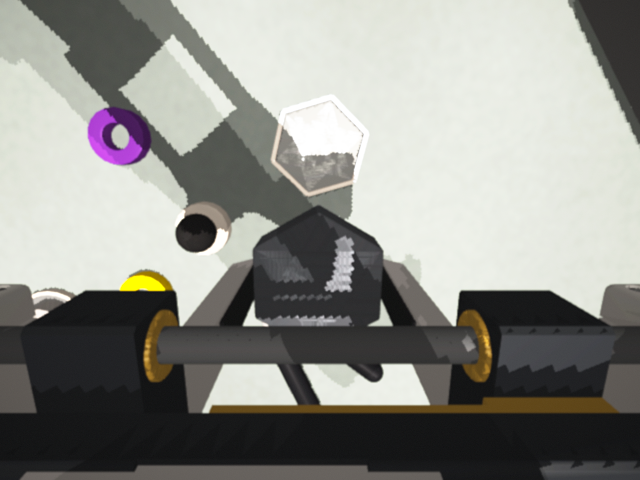

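The hex is held square at (318,265) and the hex tray is ahead at (320,145).

```bash
python3 - <<'E'
from h import *
im,d,P=load('w11');C=cloud(d,P);z=C[...,2]
def hull(m,h,nm):
    cs=max(cv2.findContours(m.astype(np.uint8),cv2.RETR_EXTERNAL,cv2.CHAIN_APPROX_NONE)[0],key=cv2.contourArea)[:,0]
    pts=np.array([ray(u,v,P,h)[:2] for u,v in cs]).astype(np.float32)
    H=cv2.convexHull(pts);M=cv2.moments(H);c=np.array([M['m10']/M['m00'],M['m01']/M['m00']]);print(nm,cv2.minEnclosingCircle(H),'cent',c)
    return c
m=np.zeros((480,640),bool);m[85:203,260:380]=1; c=hull(m&(z>.0035),.010,'tray')
m=np.zeros((480,640),bool);m[215:322,265:372]=1; t=C[m&(z>.17)&(z<.24)];zm=np.median(t[:,2]);t=t[abs(t[:,2]-zm)<.006]
A=np.c_[t[:,:2]-t[:,:2].mean(0),np.ones(len(t))];print('plane',np.linalg.lstsq(A,t[:,2],rcond=None)[0])
o=robot.get_obs();y=o['ee_rot'][2];tx=np.array([np.cos(y),np.sin(y)]);ty=np.array([np.sin(y),-np.cos(y)])
r=t[:,:2]-o['tool_pos'][:2];print('weight extents tool x',np.percentile(r@tx,[.5,99.5]),'y',np.percentile(r@ty,[.5,99.5]))
D=c-o['tool_pos'][:2];print('units',D@tx/.2,D@ty/.2)
E
```

```text
tray ((0.6057991981506348, 0.25736376643180847), 0.051307812333106995) cent [0.60608629 0.25739882]
plane [ 0.00254501 -0.00203376  0.20426258]
weight extents tool x [-0.01990544  0.03551547] y [-0.02693262  0.02720893]
units 0.36061304568900443 0.007269786169049423
```

```bash
python3 -m crank '[[0.1,0.007,0,0],[0.15,0,0,0],[0.113,0,0.1,0],[0,0,0.2,0],[0,0,0.2,0],[0,0,0.15,0],[0,0,0.1,0],[0,0,0.07,0],[0,0,0.025,0],[0,0,0,0]]' -;python3 -m crank '[[0,0,0,0],[0,0,0,0],[0,0,0,0],[0,0,0,0],[0,0,0,0],[0,0,0,0],[0,0,0,0],[0,0,0,0],[0,0,0,0],[0,0,0,0]]' -
```

```text
time: 41.15
tool_pos: [0.6062, 0.2588, 0.0287]
ee_rot: [3.141, 0.001, 2.664]
wrist_force: [-0.1, -0.7, -7.2]
width: 0.0659
time: 42.4
tool_pos: [0.6057, 0.2587, 0.028]
ee_rot: [3.141, 0.0, 2.664]
wrist_force: [0.4, 0.5, -6.8]
width: 0.0656
```

```bash
python3 -m crank '[[-0.003,-0.006,0.01,0],[0,0,0.008,0],[0,0,0.004,0],[0,0,0.002,0],[0,0,0,0],[0,0,0,0],[0,0,0,0],[0,0,0,0],[0,0,0,0],[0,0,0,0]]' -
```

```text
time: 43.65
tool_pos: [0.6057, 0.2573, 0.0236]
ee_rot: [3.142, 0.0, 2.664]
wrist_force: [-4.3, -1.0, -0.5]
width: 0.0655
```

```bash
python3 -m crank '[[0,0,0,0],[0,0,0,0],[0,0,0,0],[0,0,0,0],[0,0,-0.03,0],[0,0,-0.1,0],[0,0,-0.2,0],[0,0,-0.25,0],[0,0,-0.25,0],[0,0,-0.1,0]]' -0.75; python3 -m crank '[[-0.1,0,0,0],[-0.2,0,0,0],[-0.1,0,0,0],[0,0,0,0],[0,0,0,0],[0,0,0,0],[0,0,0,0],[0,0,0,0],[0,0,0,0],[0,0,0,0]]' -;python3 - <<'E'
from h import *
o=robot.get_obs(); print(o['time'],o['tool_pos'],o['wrist_force'],o['width'])
snap('wrist','w12');snap('scene','scene12');snap('side','side12')
E
```

```text
time: 44.9
tool_pos: [0.6072, 0.2579, 0.2164]
ee_rot: [3.134, 0.007, 2.664]
wrist_force: [1.1, 0.0, -0.7]
width: 0.0817
time: 46.15
tool_pos: [0.6767, 0.2206, 0.2092]
ee_rot: [-3.142, -0.0, 2.664]
wrist_force: [-0.8, 0.4, -0.9]
width: 0.082
46.15 [0.67669696 0.22058118 0.20915299] [-0.83247085  0.36068425 -0.90031414] 0.082018043143443
```

View pics/w12.png

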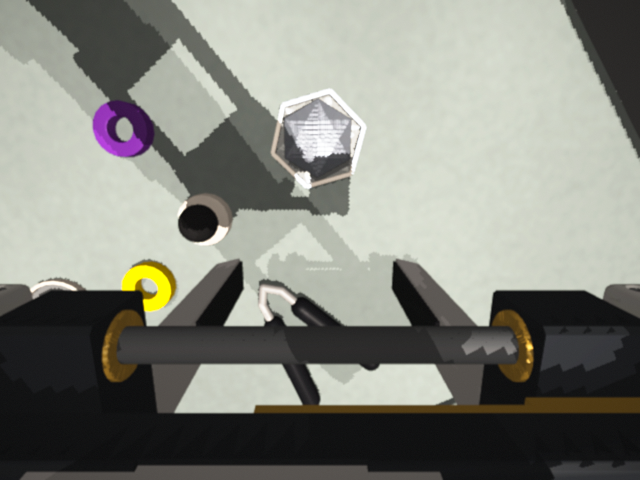

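View pics/scene12.png

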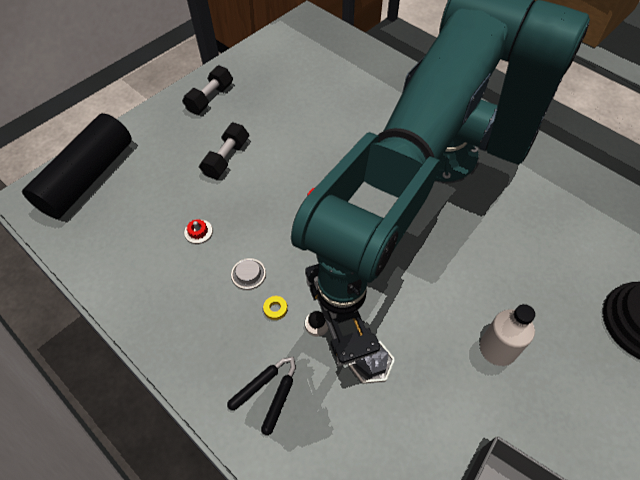

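The hex is in its tray at (319,139). The others look seated too: collar (198,231), round weight (248,271) and ball (317,318). A numeric check comes next.

```bash
python3 - <<'E'
from h import *
def chk(f,nm,c,r,zl,tray=None):
    im,d,P=load(f);C=cloud(d,P);z=C[...,2]
    t=C[(d>.1)&(np.hypot(C[...,0]-c[0],C[...,1]-c[1])<r)&(z>zl)&(z<.06)]
    if len(t)<10: print(f,nm,'hidden');return
    zm=np.median(t[:,2]);t=t[abs(t[:,2]-zm)<.006]
    A=np.c_[t[:,:2]-t[:,:2].mean(0),np.ones(len(t))];co=np.linalg.lstsq(A,t[:,2],rcond=None)[0]
    print(f,nm,len(t),'top z',zm.round(4),'slope',co[:2].round(3),'centre',cv2.minEnclosingCircle(t[:,:2].astype(np.float32)))
chk('w12','hex',(.606,.2574),.045,.02)
for f in('scene12','side12'):
    chk(f,'round',(.6415,-.1043),.04,.02)
    chk(f,'collar',(.6457,-.2915),.03,.02)
    chk(f,'hex',(.606,.2574),.045,.02)
    chk(f,'ball',(.624,.109),.025,.03)
a,_,_=load('scene0');b,_,_=load('scene12')
for nm,(x0,y0,x1,y1) in {'dumb':(195,118,255,182),'shaker':(480,305,540,365)}.items(): print(nm,np.abs(a[y0:y1,x0:x1].astype(int)-b[y0:y1,x0:x1]).mean())
E
```

```text
w12 hex 3981 top z 0.0305 slope [-0. -0.] centre ((0.6056056022644043, 0.2574382424354553), 0.03755396604537964)
scene12 round 409 top z 0.0284 slope [-0.    -0.002] centre ((0.6420062184333801, -0.10326842218637466), 0.030700577422976494)
scene12 collar 206 top z 0.0297 slope [-0.037 -0.02 ] centre ((0.6481687426567078, -0.28888699412345886), 0.025718292221426964)
scene12 hex 521 top z 0.0306 slope [-0.003 -0.008] centre ((0.6063588857650757, 0.26007676124572754), 0.03674492612481117)
scene12 ball 170 top z 0.0478 slope [-0.059 -0.054] centre ((0.6251863241195679, 0.11050965636968613), 0.01898821070790291)
side12 round 429 top z 0.0281 slope [0.01  0.022] centre ((0.6426265239715576, -0.10486575216054916), 0.0314384363591671)
side12 collar 329 top z 0.0296 slope [0.023 0.01 ] centre ((0.6472801566123962, -0.2923023998737335), 0.02605477347970009)
side12 hex 407 top z 0.03 slope [0.009 0.012] centre ((0.6057040691375732, 0.2559162378311157), 0.03923893719911575)
side12 ball 117 top z 0.0449 slope [0.134 0.116] centre ((0.621964693069458, 0.10634596645832062), 0.020204933360219002)
dumb 15.686545138888889
shaker 23.10175925925926
```

```bash
python3 - <<'E'
from h import *
a,da,P=load('scene0');b,db,P2=load('scene12')
for nm,(x0,y0,x1,y1) in {'dumb':(190,113,260,187),'shaker':(470,295,550,375),'yellow':(260,290,292,322)}.items():
    for i,im in enumerate((a,b)):
        g=cv2.cvtColor(im,cv2.COLOR_RGB2GRAY)[y0:y1,x0:x1]; C=cloud(da if i==0 else db,P)[y0:y1,x0:x1]; t=C[(C[...,2]>.015)&(C[...,2]<.25)]; print(nm,t.mean(0).round(4),len(t),g.mean())
E
```

```text
dumb [ 0.4361 -0.421   0.0483] 1110 99.42258687258688
dumb [ 0.4365 -0.4212  0.048 ] 1119 116.36158301158301
shaker [0.4074 0.4451 0.1177] 2280 103.43828125
shaker [0.4074 0.445  0.1176] 2290 129.44828125
yellow [0.6622 0.0126 0.0187] 322 134.587890625
yellow [0.6619 0.0121 0.0186] 319 155.1982421875
```

The bystanders haven't moved; the image difference was only exposure. Handing in.

```bash
python3 -c "
from h import *
print(robot.close_job())"
```

```text
the job is handed in; nothing more can be done
None
```

I took the pile apart from the top down, lowered each piece into its own place, and handed the job in at about 46 s of the 106 s allowed. `close_job()` reports no verdict, so the results below are my own last measurements.

| Piece | Last check |
|---|---|
| Ball | In the rest: sphere fit after release gave centre z 0.034 m and about 0.5 mm off the axis |
| Collar | Over the peg: top at about 0.030 m (expected 0.030) and near level |
| Round weight | In its tray: top at about 0.028 m (expected 0.028) and near level |
| Hex weight | In its tray: top at 0.0305 m (expected 0.030), slope zero, under 1 mm off centre |

- **Bystanders:** the dumbbell and shaker bottle were within 0.5 mm of their starting points.
- **Robot:** the gripper was open and clear of everything.
- **Checks that disagreed:** the two fixed cameras differ by a few millimetres on centres, most of all on the partly hidden collar (up to about 4 mm), still inside every limit. The side camera gave no ball fit right after the ball was placed. A plain image difference on the bystanders came out high, but that was the camera's exposure, since the depth positions matched.

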